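Close the autoclave canister and leave its clamp screw vented

TASK

The canister of used culture plates is loaded and goes into the steam autoclave next: put its lid on fully home, swing the clamp bar over the lid all the way into its catch, and turn the thumbscrew clockwise (seen from above) until it seats firmly on the lid. Then back the thumbscrew off a quarter turn, so that the lid stays captive but steam can get in, and finish while still holding the thumbscrew with the fingers there, so that it cannot creep while a colleague tapes it. Do not disturb the tape roll at the front edge, the timer or the small bottle beside the canister.

Things in the scene. Friction and masses are not known exactly. Their poses are not given: they have to be found in the camera images.
- canister: round stainless canister, 106 mm diameter, 75 mm high, fast on the worktop, open-topped, three petri dishes inside. Origin: centre of underside; z up. Mouth 100 mm inside. 80 mm from its axis on its -y side a pivot post (130 mm high) carries the swing bar; 80 mm on its +y side a C-shaped catch (126 mm high, open towards -x) takes the bar's end
- canister_mouth (a point): centre of the canister's mouth, level with its rim, 75 mm above the worktop
- lid: loose stainless lid, at first lying right way up on the worktop: flange 114 mm diameter, 4 mm thick; below it a tapered plug 10 mm deep (95 to 88 mm diameter) that enters the mouth; on top a boss 24 mm diameter, 18 mm high, to grip from above. 32 mm high in all, 0.18 to 0.33 kg. Origin: centre of the plug's underside, z up; fully home it is 10 mm below the rim
- lid_boss (a point): centre of the top of the lid's boss, 32 mm above the lid's origin
- bar_swing (a joint): angle of the steel swing bar about the upright pivot post, rad: 0 = straight across the mouth with its end in the catch (end stop), grows counterclockwise seen from above as it swings open to the canister's -x side; 2.2 = end stop. The hinge is stiff (0.25 N m) and stays where left
- bar_pivot (a point): point on the pivot axis at mid height of the bar, 113 mm above the worktop. Its y axis points along the bar, its z axis up; the bar closes towards its own +x side
- bar_push (a point): point in the middle of the bar, 125 mm from the pivot axis, 113 mm above the worktop, axes as bar_pivot. Bar: 16 mm wide, 10 mm thick (z 108 to 118 mm), its end 177 mm from the pivot axis; the clamp screw crosses it 80 mm from the pivot axis
- screw_turn (a joint): turn of the clamp screw, rad: 0 = seated, its foot pressed on the lid's boss (firm stop); grows counterclockwise seen from above as it is backed off, stop at 3.6; 1.57 = a quarter turn back. One turn raises screw, foot and wing head 8 mm. It turns with about 0.06 N m of friction and stays where left; at the stop the torque rises steeply
- thumbscrew: black two-winged head of the clamp screw, upright on the bar, turning and rising with the screw. Wings 46 mm across, 12 mm thick, 20 mm high. Origin: on the screw's axis at the wings' underside (126 mm above the worktop when seated, 8 mm above the bar); x along the wings, y across their flats, z up. Grip it from above across the flats
- screw_foot: round swivel foot under the bar at the lower end of the clamp screw, 19 mm diameter; presses on the lid's boss when seated. Origin: centre of its underside
- autoclave_tape: bystander: roll of pale tape lying flat near the front edge of the worktop, 84 mm diameter, 19 mm high. Origin: centre of its underside
- timer: bystander: flat lab timer at the front left, 64 x 64 x 19 mm. Origin: centre of its underside
- bottle_small: bystander: small capped bottle to the right of the canister, 42 mm diameter, 82 mm high. Origin: centre of its underside
Not all that is in view belongs to the job. What is shaped like the lid but black is not meant.

How it is judged:
By the outcome, as a careful person would: the job done as asked, in the order asked, and still so for the second after the job is handed in, while the arm keeps its last pose, push and grip.
It also fails if it takes over 72 s, if anything falls off the work surface, if the arm or the gripper's body presses on something with over 40 N, if the wrist force passes 120 N, or if a joint passes its speed limit or range.

ROBOT

A 6-joint arm with a two-finger parallel gripper is mounted at the origin on a cart in front of the work surface, level with it; the furniture and walls round the work are solid. World frame = base frame: x ahead of the robot, y to its left, z up, the work surface at z = 0. Lengths are in m, angles in rad, forces in N, time in s.
With the tool pointing down it reaches from about 0.35 to 0.775 m from the base axis. Payload 5.5 kg.
Tool frame: the origin (TCP) lies midway between the tips of the shut fingers; the grasp point (between the pads) lies 19 mm behind it; z points along the fingers, y is the line along which they close (so a half turn about z gives the same grasp; the last joint's range is limited). The gripper opens to 85 mm and grips with 20 to 120 N. Pads are 22 mm wide; open, the fingers measure 114 mm over their backs; the gripper's body (76 mm by 85 mm) begins 54 mm behind the grasp point. The pads swing forward as they close: fully open they stand 13 mm farther back than shut.
Start: joints at [-1.312, 0.313, 0.046, 1.304, 0, 1.431], TCP at [0.223, -0.53, 0.231] pointing down, gripper open.
Joint ranges: [-2.76, 2.76], [-0.86, 1.69], [-1.03, 1.26], [-2.2, 2.34], [-1.47, 1.5], [-3.14, 3.14]. Speed limits (rad/s): [2.57, 2.57, 3.14, 3.14, 3.14, 3.14].

INTERFACE

Orientations are given as a unit quaternion [w, x, y, z].
In Python, from workcell import telemetry, imaging, env gives the robot as it stands. The module is installed in compiled form; this text tells all that it offers.
- The arm moves only by the tool step_arm, never from a script. Its argument "moves" is a list of rows, each a list of 3 entries, a list of its own where there are three numbers: the shift along the tool's x, y, z in mm, then the turn, a rotation vector about the tool's x, y, z in rad, then the finger opening in mm, from 0 to 85.4. A call has 1 to 8 rows; each row is the pose to reach, as a shift and turn from the pose commanded when the call began, along the tool's axes at that moment; what a row does not reach only later rows make up. A row lasts 1/12 s, in which the tool goes at most 41.7 mm and 7.16 degrees, less where a joint would pass 70% of its speed; a pose out of reach is approached as far as the arm can. A call with a gripper value outside its range is refused whole. The fingers move at their own pace and stop on an object; "grip_force" is the grip in N (left out, the last holds). Time passes only in rows, so rows that repeat a pose let the fingers close. It gives the time, the measured TCP pose, the force, the opening and the grip force at its end, in the units of the state.
- telemetry.get_state(): the state, without advancing time (a new reading comes with each control period).
- imaging.read_camera(name): name is "side" or "top"; returns the picture (480x640x3 uint8, red, green, blue); there is no depth.
- imaging.camera_params(name): a dict with "camera_matrix" (3x3 intrinsics, pixels), "pose" (4x4, takes a point from camera to world coordinates). Camera axes: x right, y up, looking along -z (the intrinsics and any distortion apply to the point x, -y, -z); pixel columns grow to the right and rows downward; lengths in m; the calibration is good to about 2 mm. A picture is of the moment at which its call begins. camera_params takes no time and is no camera call.
- env.hand_in(): hands the job in; it is judged then, once.
The state is a dict: "clock": time; "joint_pos": joint angles; "qvel": joint speeds; "tau": joint torques, N m; "tcp_pos": TCP position; "orientation": TCP orientation; "wrist_force": force on the tool from outside, world axes, zero at the start; "ft_torque": the same for the moment, N m; "finger_gap": finger opening in m; "grip_force": force on a finger pad.
Only numpy, scipy, OpenCV 4.12 (cv2) and the standard library are available. Lean on these libraries where they do the work, as an engineer would, in place of code of your own. Each camera call takes 0.05 s, during which the arm holds its last target. There are 200 camera calls.

## Working session

There is one attempt and no reset: what is moved stays moved. The work goes in short steps, Python scripts to look and compute and a tool call to move; the robot and the scene stay as the last step left them, time stands still between calls to the robot, and variables do not carry over. Pictures are saved under pics/ and viewed, at most 10 in all, crops included, and the job is handed in when it is done.

Besides the shell and the picture viewer there is one more tool, called after ">>>" as name(argument=value, ...), one argument or row to a line, values as JSON. step_arm: Moves the arm, as the interface text tells. Its arguments: {"type":"object","properties":{"moves":{"type":"array"},"grip_force":{"type":"number"}},"required":["moves"]}

```bash
mkdir -p pics; python3 - <<'E'
from workcell import telemetry, imaging
import cv2
s=telemetry.get_state();print({k:s[k] for k in('clock','tcp_pos','orientation','finger_gap')})
for n in('top','side'):
    im=imaging.read_camera(n);cv2.imwrite(f'pics/{n}0.png',im[:,:,::-1]);p=imaging.camera_params(n)
    print(n,p)
E
```

```text
{'clock': 0.0, 'tcp_pos': array([ 0.22314275, -0.52938353,  0.23037064]), 'orientation': array([-9.29495214e-04,  9.80186672e-01,  1.98073777e-01, -4.41442619e-05]), 'finger_gap': 0.08537713142057289}
top {'camera_matrix': array([[580.47066759,   0.        , 327.68718279],
       [  0.        , 580.47066759, 240.01492459],
       [  0.        ,   0.        ,   1.        ]]), 'pose': array([[-2.59988679e-02,  9.82756507e-01, -1.83067490e-01,
         2.48069266e-01],
       [-9.99661968e-01, -2.55763504e-02,  4.66906849e-03,
         3.92644295e-02],
       [-9.36408309e-05,  1.83126998e-01,  9.83089260e-01,
         1.71487643e+00],
       [ 0.00000000e+00,  0.00000000e+00,  0.00000000e+00,
         1.00000000e+00]])}
side {'camera_matrix': array([[599.64244698,   0.        , 325.10438362],
       [  0.        , 599.64244698, 246.51993103],
       [  0.        ,   0.        ,   1.        ]]), 'pose': array([[ 0.99862237, -0.01998448,  0.04851784,  0.62669081],
       [ 0.05217694,  0.47618596, -0.87779525, -1.43596355],
       [-0.00556123,  0.87911748,  0.47657268,  0.88136844],
       [ 0.        ,  0.        ,  0.        ,  1.        ]])}
```

View pics/top0.png

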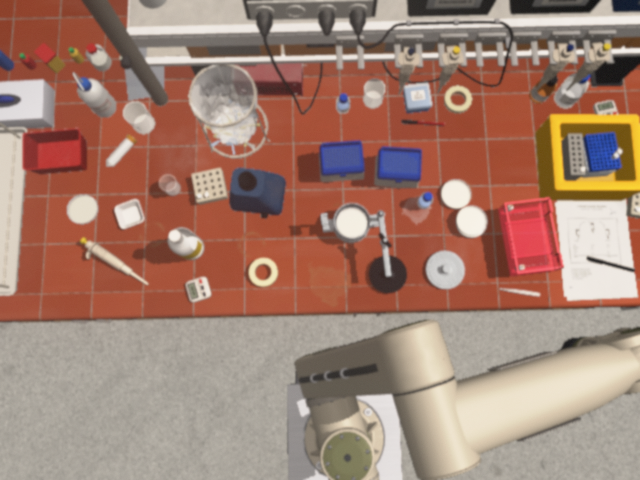

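View pics/side0.png

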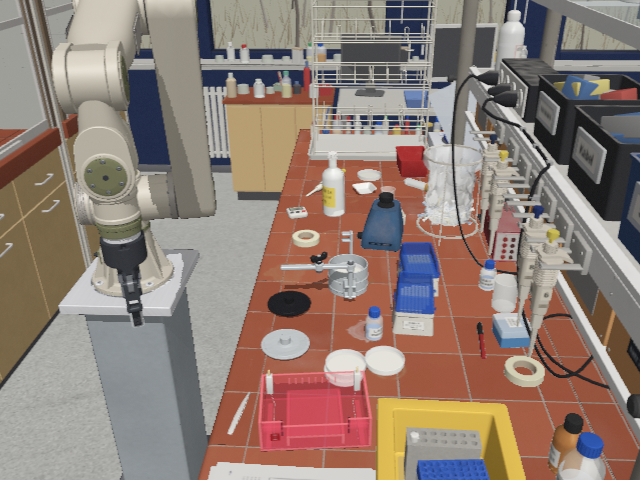

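Candidates for the lid:
- Grey steel flanged disc: top (445,270), side (285,344)
- Black look-alike: top (388,275), side (289,303)
- White dishes: top (455,193) and (471,221), side (345,367) and (384,360)

I choose the grey disc with the boss. I'll check it in one crop.

```bash
cat > h.py <<'E'
import numpy as np, cv2
from workcell import telemetry, imaging
P={n:imaging.camera_params(n) for n in('top','side')}
def ray(n,uv):
    K=P[n]['camera_matrix'];T=P[n]['pose']
    d=np.linalg.solve(K,[uv[0],uv[1],1.]);d=T[:3,:3]@(d*[1,-1,-1]);return T[:3,3],d/np.linalg.norm(d)
def plane(n,uv,z):
    o,d=ray(n,uv);return o+d*(z-o[2])/d[2]
def proj(n,X):
    T=P[n]['pose'];c=T[:3,:3].T@(np.asarray(X,float)-T[:3,3]);q=P[n]['camera_matrix']@(c*[1,-1,-1]);return q[:2]/q[2]
def tri(a,b):
    o1,d1=ray('top',a);o2,d2=ray('side',b)
    s,t=np.linalg.lstsq(np.c_[d1,-d2],o2-o1,rcond=None)[0]
    p,q=o1+s*d1,o2+t*d2;return (p+q)/2,np.linalg.norm(p-q)
E
python3 - <<'E'
import cv2,numpy as np
a=cv2.imread('pics/top0.png')[195:300,315:475];b=cv2.imread('pics/side0.png')[225:365,255:395]
a=cv2.resize(a,(800,525),interpolation=cv2.INTER_CUBIC)[:, :]
b=cv2.resize(b,None,fx=4,fy=4,interpolation=cv2.INTER_CUBIC)
a=cv2.resize(a,(800,525)); cv2.imwrite('pics/cropA.png',a); cv2.imwrite('pics/cropB.png',b)
E
```

```text
(no output)
```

View pics/cropA.png

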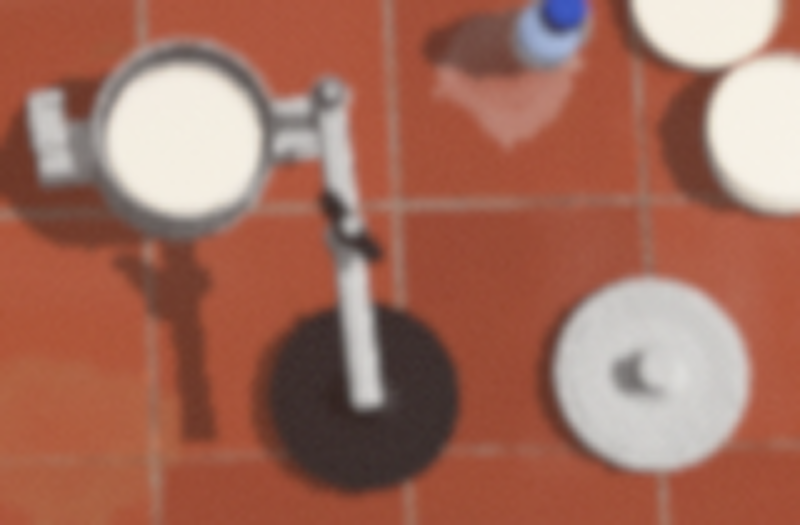

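View pics/cropB.png

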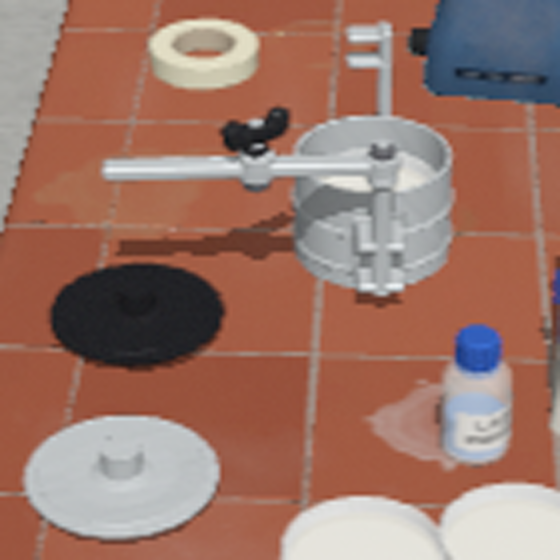

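Crop A/B confirm it: the steel lid with its boss is at top px (445,270) and side px (285,338). The black disc under the bar is the decoy. The bar is open with its end at top (388.6,275). The canister rim is at top (351.5,221.5), pivot at (380.6,213.4), wings at (385,241).

```bash
python3 - <<'E'
from h import *
np.set_printoptions(precision=4,suppress=True)
def ell(n,box,f,name,k=None):
    im=cv2.imread(f'pics/{n}0.png');x0,y0,x1,y1=box
    hsv=cv2.cvtColor(im,cv2.COLOR_BGR2HSV)[y0:y1,x0:x1]
    m=f(hsv).astype(np.uint8)*255
    if k: m=cv2.morphologyEx(m,cv2.MORPH_OPEN,np.ones((k,k),np.uint8))
    c=max(cv2.findContours(m,cv2.RETR_EXTERNAL,cv2.CHAIN_APPROX_NONE)[0],key=cv2.contourArea)
    e=cv2.fitEllipse(c);r=cv2.boundingRect(c)
    cen=np.array(e[0])+[x0,y0];print(n,name,cen,e[1],e[2],'bbox',r[0]+x0,r[1]+y0,r[2:]);return cen
grey=lambda h:(h[...,1]<70)&(h[...,2]>110)
t=ell('top',(420,245,472,295),grey,'lid');s=ell('side',(258,326,312,362),grey,'lid')
print('lid tri',tri(t,s),plane('top',t,.013),plane('side',s,.013))
print('boss tri',tri((445.6,269.5),(285.4,338)))
c=ell('top',(325,200,374,246),grey,'can',9); cs=ell('side',(322,250,372,300),grey,'can',5)
for nm,a,b in(('rim',(351.4,221.4),(348.4,264)),('pivot',(380.6,213.4),(350.5,262.3)),('wing',(385,240.8),(319,257.3)),('barend',(388.6,275.5),(282,267)),('catch',(325,222.4),(351,232))):
    print(nm,*tri(a,b))
for nm,a,z in(('rim',(351.4,221.4),.075),('pivot',(380.6,213.4),.13),('catchtop',(324,222.5),.126),('barend',(388.6,275.5),.118)):print(nm,plane('top',a,z))
for nm,a,z in(('rim',(348.4,264),.075),('pivot',(350.5,262.3),.13)):print(nm,plane('side',a,z))
# bystanders
ell('top',(240,250,285,292),lambda h:(h[...,1]<110)&(h[...,2]>150),'tape')
E
```

```text
top lid [444.6569 269.4686] (37.771942138671875, 39.24906921386719) 118.01612091064453 bbox 425 250 (40, 40)
side lid [284.7712 343.8545] (30.184358596801758, 48.85456466674805) 86.279296875 bbox 259 329 (51, 31)
lid tri (array([ 0.4681, -0.3128,  0.0091]), np.float64(0.00020963190110771126)) [ 0.4675 -0.312   0.013 ] [ 0.4689 -0.3177  0.013 ]
boss tri (array([ 0.468 , -0.3118,  0.0251]), np.float64(0.004444544376425496))
top can [349.4848 222.9122] (31.88751220703125, 45.93283462524414) 90.89332580566406 bbox 325 207 (49, 33)
side can [347.3956 274.7145] (42.69028854370117, 46.40837860107422) 150.22824096679688 bbox 322 254 (46, 45)
rim [ 0.6098 -0.0384  0.0699] 0.004478849964817184
pivot [ 0.6175 -0.1191  0.1223] 0.0011049616212999822
wing [ 0.537  -0.1261  0.1386] 0.003495255887848294
barend [ 0.4435 -0.1344  0.1129] 0.003379027377902877
catch [0.606  0.0392 0.1246] 0.02250712732819268
rim [ 0.6064 -0.0385  0.075 ]
pivot [ 0.6152 -0.1184  0.13  ]
catchtop [0.5941 0.0407 0.126 ]
barend [ 0.4412 -0.1342  0.118 ]
rim [ 0.612  -0.0461  0.075 ]
pivot [ 0.6181 -0.1322  0.13  ]
top tape [262.6153 271.9338] (28.707866668701172, 29.265869140625) 84.83555603027344 bbox 248 258 (30, 29)
```

```bash
cat >> h.py <<'E'
from scipy.spatial.transform import Rotation as R
def go(x,y,z,yaw,cur=None):
    "print shift(mm, tool axes) and rotvec to reach vertical pose with tool x at yaw (deg)"
    s=telemetry.get_state() if cur is None else cur
    q=s['orientation'];R0=R.from_quat([q[1],q[2],q[3],q[0]])
    Rt=R.from_euler('z',yaw,degrees=True)*R.from_euler('x',180,degrees=True)
    sh=R0.inv().apply(np.array([x,y,z])-s['tcp_pos'])*1000
    print('shift',np.round(sh,1),'turn',np.round((R0.inv()*Rt).as_rotvec(),3))
def st():
    s=telemetry.get_state();q=s['orientation'];m=R.from_quat([q[1],q[2],q[3],q[0]]).as_matrix()
    print('t',round(s['clock'],2),'tcp',np.round(s['tcp_pos']*1000,1),'yaw',round(np.degrees(np.arctan2(m[1,0],m[0,0])),2),'zax',np.round(m[:,2],3),'F',np.round(s['wrist_force'],1),'M',np.round(s['ft_torque'],2),'gap',round(s['finger_gap']*1000,1),'g',round(s['grip_force'],1),'q6',round(s['joint_pos'][5],2))
E
python3 -c "
from h import *
go(.468,-.3125,.1,90)"
```

```text
shift [ 309.8 -104.6  130.7] turn [-1.000e-03 -1.000e-03 -1.172e+00]
```

>>> step_arm(
  moves=[
    [[310,-105,130],[0,0,-1.172],60],
    [[310,-105,130],[0,0,-1.172],60],
    [[310,-105,130],[0,0,-1.172],60],
    [[310,-105,130],[0,0,-1.172],60],
    [[310,-105,130],[0,0,-1.172],60],
    [[310,-105,130],[0,0,-1.172],60],
    [[310,-105,130],[0,0,-1.172],60],
    [[310,-105,130],[0,0,-1.172],60],
  ],
)

```text
clock: 0.77
tcp_pos: [0.456, -0.3227, 0.1073]
orientation: [-0.0, 0.763, 0.646, -0.0]
wrist_force: [0.4, -0.8, -0.3]
finger_gap: 0.0602
grip_force: 0.0
```

```bash
python3 -c "
from h import *
st();go(.468,-.3125,.1,90);go(.468,-.3125,.018,90)"
```

```text
t 0.77 tcp [ 456.  -322.7  107.3] yaw 80.49 zax [-0.  0. -1.] F [ 0.4 -0.8 -0.3] M [-0.01 -0.06  0.  ] gap 60.2 g 0.0 q6 0.98
shift [12.1 10.2  7.3] turn [-0.    -0.    -0.166]
shift [12.  10.2 89.3] turn [-0.    -0.    -0.166]
```

>>> step_arm(
  moves=[
    [[12,10,20],[0,0,-0.166],60],
    [[12,10,30],[0,0,-0.166],60],
    [[12,10,60],[0,0,-0.166],60],
    [[12,10,80],[0,0,-0.166],60],
    [[12,10,88],[0,0,-0.166],60],
    [[12,10,88],[0,0,-0.166],60],
  ],
)

```text
clock: 1.27
tcp_pos: [0.4653, -0.3127, 0.0178]
orientation: [-0.003, 0.709, 0.705, -0.0]
wrist_force: [-0.6, 0.2, 0.3]
finger_gap: 0.0604
grip_force: 0.0
```

```bash
python3 - <<'E'
from h import *
st()
a=imaging.read_camera('top')[225:305,405:485,::-1];b=imaging.read_camera('side')[285:385,235:335,::-1]
cv2.imwrite('pics/lid1.png',np.hstack([cv2.resize(a,(400,400),interpolation=3),cv2.resize(b,(400,400),interpolation=3)]))
E
```

```text
t 1.27 tcp [ 465.3 -312.7   17.8] yaw 89.66 zax [-0.004  0.004 -1.   ] F [-0.6  0.2  0.3] M [ 0.07  0.   -0.04] gap 60.4 g 0.0 q6 0.84
```

View pics/lid1.png

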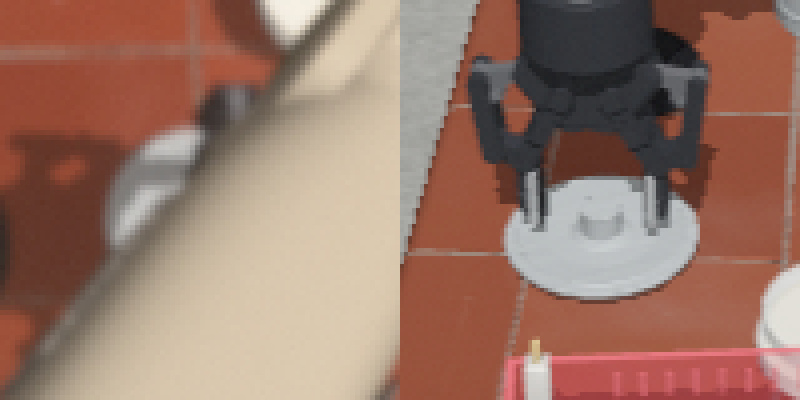

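The side panel shows the fingers straddling the boss, at (535,225) and (655,225), with the boss at (600,222). Lowering slightly and gripping.

>>> step_arm(
  moves=[
    [[0,2,2],[0,0,0],30],
    [[0,2,2.5],[0,0,0],20],
    [[0,2,2.5],[0,0,0],15],
    [[0,2,2.5],[0,0,0],15],
    [[0,2,2.5],[0,0,0],15],
    [[0,2,2.5],[0,0,0],15],
  ],
  grip_force=70,
)

```text
clock: 1.87
tcp_pos: [0.4696, -0.3151, 0.0192]
orientation: [0.001, 0.709, 0.705, -0.0]
wrist_force: [-1.1, 0.5, 5.9]
finger_gap: 0.0211
grip_force: 68.4
```

```bash
python3 -c "
from h import *
st();go(.468,-.3125,.2,90)"
```

```text
t 1.87 tcp [ 469.6 -315.1   19.2] yaw 89.64 zax [ 0.002 -0.002 -1.   ] F [-1.1  0.5  5.9] M [ 0.09  0.29 -0.03] gap 21.1 g 68.4 q6 0.84
shift [   2.2   -1.3 -180.8] turn [ 0.002  0.002 -0.006]
```

>>> step_arm(
  moves=[
    [[0,0,-20],[0,0,0],15],
    [[0,0,-60],[0,0,0],15],
    [[0,0,-100],[0,0,0],15],
    [[0,0,-140],[0,0,0],15],
    [[0,0,-170],[0,0,0],15],
    [[0,0,-170],[0,0,0],15],
  ],
)

```text
clock: 2.37
tcp_pos: [0.4717, -0.3167, 0.1952]
orientation: [0.006, 0.709, 0.705, 0.0]
wrist_force: [1.0, -0.2, -2.2]
finger_gap: 0.021
grip_force: 69.3
```

```bash
python3 - <<'E'
from h import *
st();go(.608,-.0385,.185,90)
a=imaging.read_camera('top')[225:305,405:485,::-1];b=imaging.read_camera('side')[205:345,235:375,::-1]
cv2.imwrite('pics/lid2.png',cv2.resize(b,(560,560),interpolation=3))
E
```

```text
t 2.37 tcp [ 471.7 -316.7  195.2] yaw 89.65 zax [ 0.009 -0.008 -1.   ] F [ 1.  -0.2 -2.2] M [-0.05 -0.09  0.03] gap 21.0 g 69.3 q6 0.84
shift [279.1 134.6   9.2] turn [ 0.009  0.008 -0.006]
```

View pics/lid2.png

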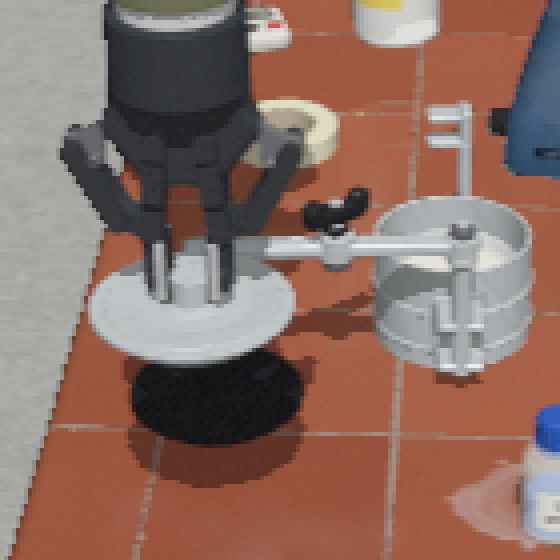

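The picture shows the lid hanging level at (190,300), and the canister is clear. Carrying it over the canister.

>>> step_arm(
  moves=[
    [[20,10,-15],[0,0,0],15],
    [[55,27,-15],[0,0,0],15],
    [[92,45,-15],[0,0,0],15],
    [[130,63,-15],[0,0,0],15],
    [[167,80,-15],[0,0,0],15],
    [[204,98,-15],[0,0,0],15],
    [[240,118,-15],[0,0,0],15],
    [[277,135,-15],[0,0,0],15],
  ],
)

```text
clock: 3.13
tcp_pos: [0.605, -0.036, 0.1998]
orientation: [-0.002, 0.709, 0.705, -0.001]
wrist_force: [0.8, -0.3, -4.1]
finger_gap: 0.0208
grip_force: 69.2
```

>>> step_arm(
  moves=[
    [[0,0,0],[0,0,0],15],
    [[0,0,0],[0,0,0],15],
    [[0,0,0],[0,0,0],15],
  ],
)

```text
clock: 3.38
tcp_pos: [0.6043, -0.0376, 0.2002]
orientation: [-0.002, 0.709, 0.705, -0.001]
wrist_force: [-0.2, -0.0, -3.1]
finger_gap: 0.0211
grip_force: 69.4
```

```bash
python3 - <<'E'
from h import *
st();go(.608,-.0408,.105,90)
a=imaging.read_camera('top')[190:260,300:400,::-1];b=imaging.read_camera('side')[205:305,295:395,::-1]
cv2.imwrite('pics/lid3.png',np.hstack([cv2.resize(a,(400,280),interpolation=3),cv2.resize(b,(400,400),interpolation=3)[:280]]))
E
```

```text
t 3.38 tcp [604.3 -37.6 200.2] yaw 89.72 zax [-0.004  0.    -1.   ] F [-0.2 -0.  -3.1] M [-0.02 -0.01  0.  ] gap 21.1 g 69.4 q6 1.38
shift [-3.2  4.1 95.2] turn [-0.004 -0.    -0.005]
```

View pics/lid3.png

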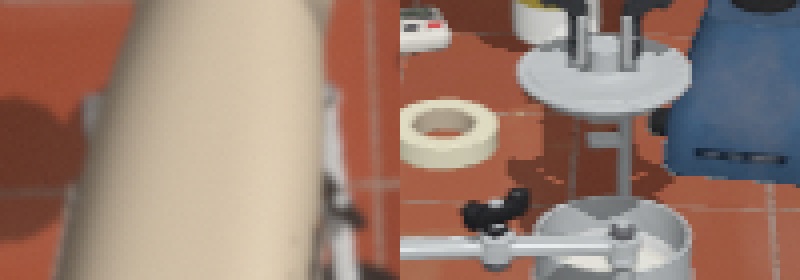

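The side crop shows the lid (columns 517–692) hanging over the canister (534–692). I'll compare their x positions numerically.

```bash
python3 - <<'E'
from h import *
from scipy.optimize import brentq
for n,u,y,z in(('lid',346.1,-.036,.193),('rim',348.3,-.0385,.075)):
    print(n,brentq(lambda x:proj('side',(x,y,z))[0]-u,.4,.8))
E
```

```text
lid 0.6043379624745846
rim 0.6116151459309871
```

>>> step_arm(
  moves=[
    [[-3,5.5,30],[0,0,0],15],
    [[-3,5.5,65],[0,0,0],15],
    [[-3,5.5,90],[0,0,0],15],
    [[-3,5.5,95],[0,0,0],15],
    [[-3,5.5,98],[0,0,0],15],
    [[-3,5.5,101],[0,0,0],15],
    [[-3,5.5,104],[0,0,0],15],
    [[-3,5.5,107],[0,0,0],15],
  ],
)

```text
clock: 4.15
tcp_pos: [0.6126, -0.0418, 0.0976]
orientation: [0.002, 0.709, 0.705, 0.001]
wrist_force: [0.6, -0.8, -2.6]
finger_gap: 0.0205
grip_force: 69.4
```

```bash
python3 -c "
from h import *
st()"
```

```text
t 4.15 tcp [612.6 -41.8  97.6] yaw 89.63 zax [ 0.004 -0.001 -1.   ] F [ 0.6 -0.8 -2.6] M [-0.04  0.01 -0.  ] gap 20.5 g 69.4 q6 1.38
```

>>> step_arm(
  moves=[
    [[0,-2,4],[0,0,0],15],
    [[0,-2,8],[0,0,0],15],
    [[0,-2,11],[0,0,0],15],
    [[0,-2,14],[0,0,0],15],
    [[0,-2,14],[0,0,0],15],
  ],
)

```text
clock: 4.57
tcp_pos: [0.6093, -0.0411, 0.0842]
orientation: [0.001, 0.709, 0.705, 0.0]
wrist_force: [-5.3, 0.2, 11.5]
finger_gap: 0.0207
grip_force: 70.9
```

```bash
python3 -c "
from h import *
st()"
```

```text
t 4.57 tcp [609.3 -41.1  84.2] yaw 89.68 zax [ 0.002 -0.001 -1.   ] F [-5.3  0.2 11.5] M [0.14 1.19 0.02] gap 20.7 g 70.9 q6 1.38
```

>>> step_arm(
  moves=[
    [[0,-1,1],[0,0,0],15],
    [[0,-1,2],[0,0,0],15],
    [[0,-1,2],[0,0,0],15],
    [[0,-1,2],[0,0,0],15],
  ],
)

```text
clock: 4.9
tcp_pos: [0.6093, -0.0411, 0.0841]
orientation: [0.002, 0.709, 0.705, 0.001]
wrist_force: [-6.4, 1.2, 20.7]
finger_gap: 0.021
grip_force: 71.9
```

```bash
python3 -c "
from h import *
st()"
```

```text
t 4.9 tcp [609.3 -41.1  84.1] yaw 89.68 zax [ 0.005 -0.001 -1.   ] F [-6.4  1.2 20.7] M [ 0.36  1.6  -0.03] gap 21.0 g 71.9 q6 1.38
```

>>> step_arm(
  moves=[
    [[0,0,-3],[0,0,0],15],
    [[0,0,-3],[0,0,0],50],
    [[0,0,-3],[0,0,0],50],
    [[0,0,-3],[0,0,0],50],
    [[0,0,-30],[0,0,0],50],
    [[0,0,-70],[0,0,0],50],
    [[0,0,-110],[0,0,0],50],
    [[0,0,-130],[0,0,0],50],
  ],
)

```text
clock: 5.57
tcp_pos: [0.6096, -0.0414, 0.2142]
orientation: [0.002, 0.709, 0.705, 0.001]
wrist_force: [1.0, 0.6, 0.7]
finger_gap: 0.05
grip_force: 0.0
```

```bash
python3 - <<'E'
from h import *
st();go(.46,-.2,.215,90)
b=imaging.read_camera('side')
cv2.imwrite('pics/lid4.png',cv2.resize(b[215:315,275:395,::-1],(720,600),interpolation=3))
E
```

```text
t 5.57 tcp [609.6 -41.4 214.2] yaw 89.66 zax [ 0.005 -0.001 -1.   ] F [1.  0.6 0.7] M [-0.03 -0.03  0.04] gap 50.0 g 0.0 q6 1.38
shift [-159.5 -148.7   -1.4] turn [ 0.005  0.001 -0.006]
```

View pics/lid4.png

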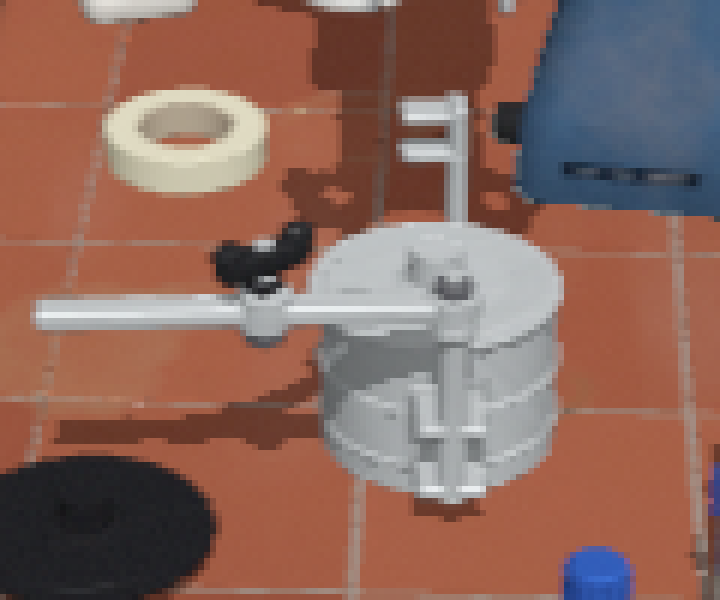

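The picture shows the lid flange flush and level on the canister, with its edge running from (310,275) to (560,275). The black disc and the tape are untouched. Next: grip the bar 125 mm out from the pivot.

```bash
python3 -c "
from h import *
go(.492,-.130,.19,185);go(.492,-.130,.19,95)"
```

```text
shift [ -88.9 -118.9   26.3] turn [ 0.006  0.01  -1.664]
shift [ -88.9 -118.9   26.3] turn [ 0.01   0.003 -0.093]
```

>>> step_arm(
  moves=[
    [[-30,-40,0],[0,0,-1.664],60],
    [[-60,-80,0],[0,0,-1.664],60],
    [[-89,-119,20],[0,0,-1.664],60],
    [[-89,-119,20],[0,0,-1.664],60],
    [[-89,-119,20],[0,0,-1.664],60],
    [[-89,-119,20],[0,0,-1.664],60],
    [[-89,-119,20],[0,0,-1.664],60],
    [[-89,-119,20],[0,0,-1.664],60],
  ],
)

```text
clock: 6.28
tcp_pos: [0.4882, -0.1297, 0.189]
orientation: [-0.0, 0.284, 0.959, 0.0]
wrist_force: [-0.3, -0.0, 0.3]
finger_gap: 0.0601
grip_force: 0.0
```

>>> step_arm(
  moves=[
    [[0,0,0],[0,0,-0.664],60],
    [[0,0,0],[0,0,-0.664],60],
    [[0,0,0],[0,0,-0.664],60],
    [[0,0,0],[0,0,-0.664],60],
    [[0,0,0],[0,0,-0.664],60],
    [[0,0,0],[0,0,-0.664],60],
  ],
)

```text
clock: 6.78
tcp_pos: [0.4884, -0.1294, 0.189]
orientation: [-0.0, -0.045, 0.999, 0.0]
wrist_force: [-0.3, -0.3, -0.9]
finger_gap: 0.0602
grip_force: 0.0
```

```bash
python3 -c "
from h import *
st();go(.492,-.130,.099,185)"
```

```text
t 6.78 tcp [ 488.4 -129.4  189. ] yaw -174.89 zax [-0.001  0.    -1.   ] F [-0.3 -0.3 -0.9] M [ 0.06 -0.02 -0.02] gap 60.2 g 0.0 q6 -0.51
shift [-3.6 -1.  90. ] turn [ 0.    -0.001  0.002]
```

>>> step_arm(
  moves=[
    [[-3.5,-1,30],[0,0,0],60],
    [[-3.5,-1,65],[0,0,0],60],
    [[-3.5,-1,85],[0,0,0],60],
    [[-3.5,-1,90],[0,0,0],60],
    [[-3.5,-1,90],[0,0,0],30],
    [[-3.5,-1,90],[0,0,0],8],
    [[-3.5,-1,90],[0,0,0],8],
    [[-3.5,-1,90],[0,0,0],8],
  ],
  grip_force=25,
)

```text
clock: 7.45
tcp_pos: [0.4934, -0.1305, 0.1015]
orientation: [0.001, -0.042, 0.999, -0.001]
wrist_force: [0.1, -0.1, 0.8]
finger_gap: 0.0154
grip_force: 26.4
```

```bash
python3 -c "
from h import *
st()"
```

```text
t 7.45 tcp [ 493.4 -130.5  101.5] yaw -175.19 zax [ 0.003 -0.001 -1.   ] F [ 0.1 -0.1  0.8] M [ 0.02 -0.02  0.2 ] gap 15.4 g 26.4 q6 -0.5
```

Gripped the bar (gap 15.4 mm). Swinging it along the arc.

>>> step_arm(
  moves=[
    [[-0.8,14.0,0],[0,0,0.1134],8],
    [[-3.2,27.8,0],[0,0,0.2269],8],
    [[-7.1,41.3,0],[0,0,0.3403],8],
    [[-12.5,54.2,0],[0,0,0.4538],8],
    [[-19.4,66.4,0],[0,0,0.5672],8],
    [[-27.5,77.8,0],[0,0,0.6807],8],
    [[-37.0,88.2,0],[0,0,0.7941],8],
    [[-47.5,97.4,0],[0,0,0.9076],8],
  ],
)

```text
clock: 8.12
tcp_pos: [0.5321, -0.0278, 0.1015]
orientation: [0.001, 0.402, 0.916, 0.001]
wrist_force: [-1.1, 1.5, 2.1]
finger_gap: 0.0154
grip_force: 27.0
```

```bash
python3 -c "
from h import *
st()
s=telemetry.get_state();d=s['tcp_pos'][:2]-[.6165,-.119];print(np.hypot(*d),np.degrees(np.arctan2(d[1],d[0])))"
```

```text
t 8.12 tcp [532.1 -27.8 101.5] yaw 132.55 zax [ 0.002  0.001 -1.   ] F [-1.1  1.5  2.1] M [0.23 0.13 0.34] gap 15.4 g 27.0 q6 0.62
0.12426099187525413 132.8084296730131
```

>>> step_arm(
  moves=[
    [[-0.7,12.9,0],[0,0,0.1047],8],
    [[-2.7,25.7,0],[0,0,0.2094],8],
    [[-6.1,38.3,0],[0,0,0.3142],8],
    [[-10.7,50.4,0],[0,0,0.4189],8],
    [[-16.6,61.9,0],[0,0,0.5236],8],
    [[-23.6,72.8,0],[0,0,0.6283],8],
    [[-25,75,0],[0,0,0.65],8],
    [[-26.3,76.5,0],[0,0,0.665],8],
  ],
)

```text
clock: 8.78
tcp_pos: [0.6067, 0.0058, 0.1015]
orientation: [-0.0, 0.677, 0.736, 0.002]
wrist_force: [-1.3, 7.4, 4.5]
finger_gap: 0.0152
grip_force: 26.9
```

```bash
python3 -c "
from h import *
st()
s=telemetry.get_state();d=s['tcp_pos'][:2]-[.6165,-.119];print(np.hypot(*d),np.degrees(np.arctan2(d[1],d[0])))"
```

```text
t 8.78 tcp [606.7   5.8 101.5] yaw 94.75 zax [ 0.002  0.003 -1.   ] F [-1.3  7.4  4.5] M [1.32 0.29 0.23] gap 15.2 g 26.9 q6 1.36
0.12517752206881674 94.5050155847647
```

>>> step_arm(
  moves=[
    [[-0.5,1.5,0],[0,0,0.012],8],
    [[-1,3,0],[0,0,0.024],8],
    [[-1,4.5,0],[0,0,0.036],8],
    [[-1,6,0],[0,0,0.048],8],
    [[-1,6,0],[0,0,0.048],8],
  ],
)

```text
clock: 9.2
tcp_pos: [0.6073, 0.0057, 0.1014]
orientation: [-0.004, 0.694, 0.72, -0.001]
wrist_force: [-14.3, 6.9, 14.4]
finger_gap: 0.0155
grip_force: 37.4
```

```bash
python3 -c "
from h import *
st()
s=telemetry.get_state();d=s['tcp_pos'][:2]-[.6165,-.119];print(np.hypot(*d),np.degrees(np.arctan2(d[1],d[0])))"
```

```text
t 9.2 tcp [607.3   5.7 101.4] yaw 92.11 zax [-0.006  0.004 -1.   ] F [-14.3   6.9  14.4] M [1.28 2.71 0.78] gap 15.5 g 37.4 q6 1.41
0.12501965428547437 94.19951177253523
```

The bar is hard against its stop. Releasing it and retreating for a clear top view.

>>> step_arm(
  moves=[
    [[0.5,-5,0],[0,0,-0.04],8],
    [[0.5,-5,0],[0,0,-0.04],50],
    [[0.5,-5,0],[0,0,-0.04],50],
    [[0.5,-5,0],[0,0,-0.04],50],
    [[0.5,-5,-30],[0,0,-0.04],50],
    [[0.5,-5,-70],[0,0,-0.04],50],
    [[0.5,-5,-110],[0,0,-0.04],50],
    [[0.5,-5,-150],[0,0,-0.04],50],
  ],
)

```text
clock: 9.87
tcp_pos: [0.6063, 0.0029, 0.2514]
orientation: [0.0, 0.681, 0.732, -0.0]
wrist_force: [1.2, -0.6, -0.1]
finger_gap: 0.0501
grip_force: 0.0
```

>>> step_arm(
  moves=[
    [[-336,-227,-10],[0,0,-1.6],50],
    [[-336,-227,-10],[0,0,-1.6],50],
    [[-336,-227,-10],[0,0,-1.6],50],
    [[-336,-227,-10],[0,0,-1.6],50],
    [[-336,-227,-10],[0,0,-1.6],50],
    [[-336,-227,-10],[0,0,-1.6],50],
    [[-336,-227,-10],[0,0,-1.6],50],
    [[-336,-227,-10],[0,0,-1.6],50],
  ],
)

```text
clock: 10.53
tcp_pos: [0.4539, -0.2642, 0.2579]
orientation: [0.001, 0.284, 0.959, -0.0]
wrist_force: [-0.0, -0.5, -0.0]
finger_gap: 0.0502
grip_force: 0.0
```

```bash
python3 - <<'E'
from h import *
st()
a=imaging.read_camera('top');b=imaging.read_camera('side')
cv2.imwrite('pics/t5.png',a[:,:,::-1]);cv2.imwrite('pics/s5.png',b[:,:,::-1])
a=cv2.resize(a[195:250,315:395,::-1],(800,550),interpolation=3)[:,:];b=cv2.resize(b[225:295,305:385,::-1],(480,420),interpolation=3)
c=np.zeros((600,800,3),np.uint8);c[:275,:400]=cv2.resize(a,(400,275));c[:420,400:]=b[:,40:440];cv2.imwrite('pics/wing.png',c[:420])
E
```

```text
t 10.53 tcp [ 453.9 -264.2  257.9] yaw 147.02 zax [ 0.001 -0.001 -1.   ] F [-0.  -0.5 -0. ] M [-0.   -0.02  0.04] gap 50.2 g 0.0 q6 -0.1
```

View pics/wing.png

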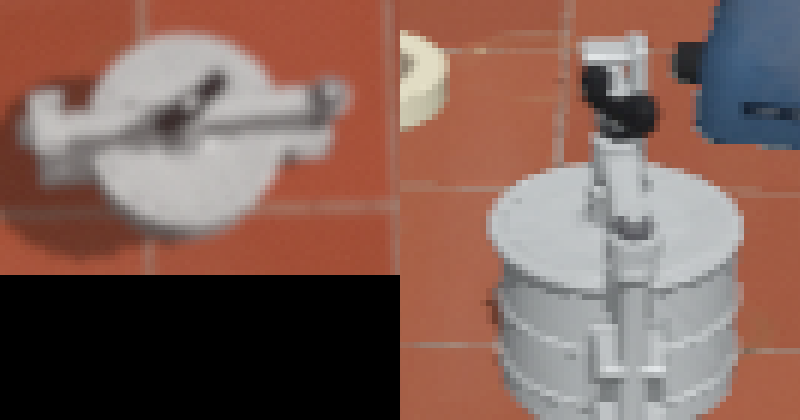

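The top panel shows the bar across the lid with its end in the catch (45,125), and dark wings running from (160,128) to (222,75). The side panel agrees. I'll measure the wing axis with a dark mask.

```bash
python3 - <<'E'
from h import *
np.set_printoptions(precision=4,suppress=True)
c=[]
for n,(x0,y0,x1,y1) in(('top',(340,205,366,225)),('side',(330,232,354,250))):
    im=cv2.imread('pics/%s5.png'%n[0]);g=cv2.cvtColor(im,cv2.COLOR_BGR2GRAY)[y0:y1,x0:x1];hs=cv2.cvtColor(im,cv2.COLOR_BGR2HSV)[y0:y1,x0:x1]
    m=((g<85)&(hs[...,1]<150)).astype(np.uint8)
    k,lab,stt,cen=cv2.connectedComponentsWithStats(m);i=1+stt[1:,4].argmax()
    v,u=np.nonzero(lab==i);print(n,stt[i],cen[i]+[x0,y0])
    if n=='top':
        X=np.array([plane('top',(a+x0,b+y0),.14)[:2] for a,b in zip(u,v)]);w=np.linalg.svd(X-X.mean(0))[2][0]
        print('centre',X.mean(0),'yaw',np.degrees(np.arctan2(w[1],w[0])),'ext',np.ptp((X-X.mean(0))@w))
    c.append(cen[i]+[x0,y0])
print(tri(*c))
go(.6106,-.0392,.2,270)
E
```

```text
top [ 6 11  7  6 25] [348.8  218.76]
centre [ 0.5999 -0.0284] yaw -55.75824618660607 ext 0.016887158132700773
side [12  4 12 12 85] [347.3765 242.3412]
(array([ 0.6052, -0.0285,  0.1303]), np.float64(0.006266173148344857))
shift [ -5.7 277.2  57.2] turn [-0.003 -0.001 -2.156]
```

```bash
python3 - <<'E'
from h import *
np.set_printoptions(precision=4,suppress=True)
for th in(100,115,130,140):
    im=cv2.imread('pics/t5.png');x0,y0,x1,y1=340,205,366,228
    g=cv2.cvtColor(im,cv2.COLOR_BGR2GRAY)[y0:y1,x0:x1];b=im[y0:y1,x0:x1,0]
    m=(im[y0:y1,x0:x1].max(2)<th).astype(np.uint8);k,lab,stt,cen=cv2.connectedComponentsWithStats(m);i=1+stt[1:,4].argmax()
    v,u=np.nonzero(lab==i)
    X=np.array([plane('top',(a+x0,b+y0),.14)[:2] for a,b in zip(u,v)]);wt=1
    w=np.linalg.svd(X-X.mean(0))[2][0];print(th,stt[i],X.mean(0),np.degrees(np.arctan2(w[1],w[0])),np.ptp((X-X.mean(0))@w))
a=plane('top',(359.4,210),.148);b=plane('top',(347,220.6),.148);d=a-b
print(a,b,np.degrees(np.arctan2(d[1],d[0])),np.hypot(*d[:2]))
# side: dark extremes
im=cv2.imread('pics/s5.png')[230:252,328:356];m=im.max(2)<75
v,u=np.nonzero(m);
from scipy.ndimage import label
print('\n'.join(''.join('#' if t else '.' for t in r) for r in m))
E
```

```text
100 [ 5 11  9  7 36] [ 0.5994 -0.0283] 120.8239797012866 0.02185979085379329
115 [ 2 11 13  8 56] [ 0.5984 -0.0272] -65.89815179703648 0.03505288075733948
130 [  0   4  20  16 117] [ 0.6021 -0.0311] 125.60234393063045 0.06469236966162249
140 [  0   4  20  16 131] [ 0.6021 -0.0313] 125.59695890215781 0.06469260099032695
[ 0.6222 -0.0583  0.148 ] [ 0.593  -0.0229  0.148 ] -50.455538120591655 0.045818205127835035
............................
............................
............................
............................
............................
............................
...............###..........
..............####..........
..............####..........
..............####..........
...............###..........
...............#####.####...
................##########..
.................#########..
..................########..
....................######..
.................##..#####..
..................#######...
............................
............................
............................
............................
```

>>> step_arm(
  moves=[
    [[-6,277,40],[0,0,-0.8],50],
    [[-6,277,40],[0,0,-0.8],50],
    [[-6,277,40],[0,0,-0.8],50],
    [[-6,277,40],[0,0,-0.8],50],
    [[-6,277,40],[0,0,-0.8],50],
    [[-6,277,40],[0,0,-0.8],50],
    [[-6,277,40],[0,0,-0.8],50],
    [[-6,277,40],[0,0,-0.8],50],
  ],
)

```text
clock: 11.3
tcp_pos: [0.614, -0.0284, 0.2158]
orientation: [0.0, -0.113, 0.994, 0.001]
wrist_force: [-0.8, -0.3, 0.8]
finger_gap: 0.0502
grip_force: 0.0
```

>>> step_arm(
  moves=[
    [[0,0,0],[0,0,-1.0],50],
    [[0,0,0],[0,0,-1.0],50],
    [[0,0,0],[0,0,-1.0],50],
    [[0,0,0],[0,0,-1.0],50],
    [[0,0,0],[0,0,-1.0],50],
    [[0,0,0],[0,0,-1.0],50],
    [[0,0,0],[0,0,-1.0],50],
    [[0,0,0],[0,0,-1.0],50],
  ],
)

```text
clock: 11.97
tcp_pos: [0.6117, -0.034, 0.2176]
orientation: [-0.0, -0.574, 0.819, -0.0]
wrist_force: [0.5, 0.3, 1.0]
finger_gap: 0.0497
grip_force: 0.0
```

>>> step_arm(
  moves=[
    [[0,0,0],[0,0,-1.0],50],
    [[0,0,0],[0,0,-1.0],50],
    [[0,0,0],[0,0,-1.0],50],
    [[0,0,0],[0,0,-1.0],50],
    [[0,0,0],[0,0,-1.0],50],
    [[0,0,0],[0,0,-1.0],50],
    [[0,0,0],[0,0,-1.0],50],
    [[0,0,0],[0,0,-1.0],50],
  ],
)

```text
clock: 12.63
tcp_pos: [0.6117, -0.034, 0.2176]
orientation: [0.0, 0.896, -0.443, 0.0]
wrist_force: [-0.3, 0.3, -0.0]
finger_gap: 0.0501
grip_force: 0.0
```

```bash
python3 -c "
from h import *
st();go(.6095,-.0392,.18,-50.5);go(.6095,-.0392,.128,-50.5)"
```

```text
t 12.63 tcp [611.7 -34.  217.6] yaw -52.6 zax [ 0. -0. -1.] F [-0.3  0.3 -0. ] M [ 0.02  0.01 -0.  ] gap 50.1 g 0.0 q6 -2.41
shift [ 2.8  4.9 37.6] turn [ 0.    -0.    -0.037]
shift [ 2.7  4.9 89.6] turn [ 0.    -0.    -0.037]
```

>>> step_arm(
  moves=[
    [[2.5,5,30],[0,0,-0.03],50],
    [[2.5,5,60],[0,0,-0.03],50],
    [[2.5,5,80],[0,0,-0.03],50],
    [[2.5,5,89],[0,0,-0.03],50],
    [[2.5,5,89],[0,0,-0.03],35],
    [[2.5,5,89],[0,0,-0.03],20],
    [[2.5,5,89],[0,0,-0.03],6],
    [[2.5,5,89],[0,0,-0.03],6],
  ],
  grip_force=40,
)

```text
clock: 13.3
tcp_pos: [0.6104, -0.0391, 0.1303]
orientation: [-0.0, 0.902, -0.431, 0.002]
wrist_force: [0.4, -0.6, 0.7]
finger_gap: 0.0108
grip_force: 42.2
```

```bash
python3 -c "
from h import *
st()"
```

```text
t 13.3 tcp [610.4 -39.1 130.3] yaw -51.11 zax [ 0.003 -0.001 -1.   ] F [ 0.4 -0.6  0.7] M [-0.05 -0.01 -0.05] gap 10.8 g 42.2 q6 -2.44
```

Gripped the wings at yaw −51°. Turning clockwise, following the 8 mm pitch.

>>> step_arm(
  moves=[
    [[0,0,0.15],[0,0,0.12],6],
    [[0,0,0.3],[0,0,0.24],6],
    [[0,0,0.45],[0,0,0.36],6],
    [[0,0,0.6],[0,0,0.48],6],
    [[0,0,0.75],[0,0,0.6],6],
    [[0,0,0.9],[0,0,0.72],6],
    [[0,0,1.05],[0,0,0.84],6],
    [[0,0,1.2],[0,0,0.96],6],
  ],
  grip_force=60,
)

```text
clock: 13.97
tcp_pos: [0.6105, -0.0391, 0.1291]
orientation: [0.001, -0.599, 0.801, -0.001]
wrist_force: [-0.6, -0.8, 2.0]
finger_gap: 0.0104
grip_force: 63.9
```

```bash
python3 -c "
from h import *
st()"
```

```text
t 13.97 tcp [610.5 -39.1 129.1] yaw -106.44 zax [ 0.003 -0.001 -1.   ] F [-0.6 -0.8  2. ] M [-0.14  0.06  0.09] gap 10.4 g 63.9 q6 -1.48
```

>>> step_arm(
  moves=[
    [[0,0,0.15],[0,0,0.12],6],
    [[0,0,0.3],[0,0,0.24],6],
    [[0,0,0.45],[0,0,0.36],6],
    [[0,0,0.6],[0,0,0.48],6],
  ],
)

```text
clock: 14.3
tcp_pos: [0.6105, -0.0391, 0.1285]
orientation: [0.001, -0.391, 0.92, -0.001]
wrist_force: [-0.1, -0.4, 1.8]
finger_gap: 0.0102
grip_force: 63.9
```

```bash
python3 -c "
from h import *
st()"
```

```text
t 14.3 tcp [610.5 -39.1 128.5] yaw -133.94 zax [ 0.003 -0.001 -1.   ] F [-0.1 -0.4  1.8] M [-0.14  0.02  0.1 ] gap 10.2 g 63.9 q6 -1.0
```

>>> step_arm(
  moves=[
    [[0,0,0.15],[0,0,0.12],6],
    [[0,0,0.3],[0,0,0.24],6],
    [[0,0,0.45],[0,0,0.36],6],
    [[0,0,0.55],[0,0,0.44],6],
  ],
)

```text
clock: 14.63
tcp_pos: [0.6105, -0.0392, 0.1283]
orientation: [0.002, -0.181, 0.983, -0.001]
wrist_force: [-0.2, -0.9, 4.1]
finger_gap: 0.0104
grip_force: 64.2
```

```bash
python3 -c "
from h import *
st()"
```

```text
t 14.63 tcp [610.5 -39.2 128.3] yaw -159.13 zax [ 0.004 -0.001 -1.   ] F [-0.2 -0.9  4.1] M [-0.17  0.28  0.12] gap 10.4 g 64.2 q6 -0.56
```

>>> step_arm(
  moves=[
    [[0,0,0.1],[0,0,0.1],6],
    [[0,0,0.2],[0,0,0.2],6],
    [[0,0,0.3],[0,0,0.3],6],
  ],
)

```text
clock: 14.88
tcp_pos: [0.6105, -0.0392, 0.1283]
orientation: [0.002, -0.033, 0.999, -0.001]
wrist_force: [-1.1, -1.1, 4.6]
finger_gap: 0.0097
grip_force: 64.8
```

```bash
python3 -c "
from h import *
st()"
```

```text
t 14.88 tcp [610.5 -39.2 128.3] yaw -176.27 zax [ 0.004 -0.001 -1.   ] F [-1.1 -1.1  4.6] M [-0.19  0.4   0.6 ] gap 9.7 g 64.8 q6 -0.26
```

>>> step_arm(
  moves=[
    [[0,0,0],[0,0,0.04],6],
    [[0,0,0],[0,0,0.08],6],
    [[0,0,0],[0,0,0.08],6],
  ],
  grip_force=90,
)

```text
clock: 15.13
tcp_pos: [0.6108, -0.0392, 0.1283]
orientation: [0.002, 0.004, 1.0, -0.001]
wrist_force: [-2.2, -1.0, 7.2]
finger_gap: 0.0096
grip_force: 93.3
```

```bash
python3 -c "
from h import *
st()"
```

```text
t 15.13 tcp [610.8 -39.2 128.3] yaw 179.53 zax [ 0.004 -0.002 -1.   ] F [-2.2 -1.   7.2] M [-0.3   0.37  1.47] gap 9.6 g 93.3 q6 -0.19
```

Torque has risen steeply to 1.5 N m, so the screw is firmly seated. Unwinding slightly to find the seat angle before backing off.

>>> step_arm(
  moves=[
    [[0,0,0],[0,0,-0.04],6],
    [[0,0,0],[0,0,-0.075],6],
    [[0,0,0],[0,0,-0.075],6],
  ],
  grip_force=80,
)

```text
clock: 15.38
tcp_pos: [0.6108, -0.0392, 0.1283]
orientation: [0.002, -0.034, 0.999, -0.001]
wrist_force: [0.0, -0.3, 7.0]
finger_gap: 0.0092
grip_force: 90.7
```

```bash
python3 -c "
from h import *
st()"
```

```text
t 15.38 tcp [610.8 -39.2 128.3] yaw -176.13 zax [ 0.004 -0.001 -1.   ] F [ 0.  -0.3  7. ] M [-0.1   0.31  0.45] gap 9.2 g 90.7 q6 -0.26
```

>>> step_arm(
  moves=[
    [[0,0,-0.15],[0,0,-0.115],6],
    [[0,0,-0.3],[0,0,-0.23],6],
    [[0,0,-0.45],[0,0,-0.345],6],
    [[0,0,-0.6],[0,0,-0.46],6],
    [[0,0,-0.75],[0,0,-0.575],6],
    [[0,0,-0.9],[0,0,-0.69],6],
    [[0,0,-1.05],[0,0,-0.805],6],
    [[0,0,-1.2],[0,0,-0.92],6],
  ],
)

```text
clock: 16.05
tcp_pos: [0.6107, -0.0391, 0.1288]
orientation: [0.002, -0.475, 0.88, -0.001]
wrist_force: [-0.2, 0.3, 2.2]
finger_gap: 0.0097
grip_force: 90.1
```

>>> step_arm(
  moves=[
    [[0,0,-0.15],[0,0,-0.115],6],
    [[0,0,-0.3],[0,0,-0.23],6],
    [[0,0,-0.45],[0,0,-0.345],6],
    [[0,0,-0.6],[0,0,-0.46],6],
    [[0,0,-0.75],[0,0,-0.575],6],
    [[0,0,-0.9],[0,0,-0.688],6],
    [[0,0,-0.9],[0,0,-0.688],6],
    [[0,0,-0.9],[0,0,-0.688],6],
  ],
)

```text
clock: 16.72
tcp_pos: [0.6107, -0.0391, 0.1296]
orientation: [-0.001, 0.741, -0.671, 0.002]
wrist_force: [0.4, -1.3, 5.2]
finger_gap: 0.0091
grip_force: 90.4
```

```bash
python3 - <<'E'
from h import *
st()
b=imaging.read_camera('side')[185:305,285:405,::-1]
cv2.imwrite('pics/fin.png',cv2.resize(b,(600,600),interpolation=3))
E
```

```text
t 16.72 tcp [610.7 -39.1 129.6] yaw -84.31 zax [ 0.004 -0.001 -1.   ] F [ 0.4 -1.3  5.2] M [-0.05 -0.12  0.03] gap 9.1 g 90.4 q6 -1.86
```

View pics/fin.png

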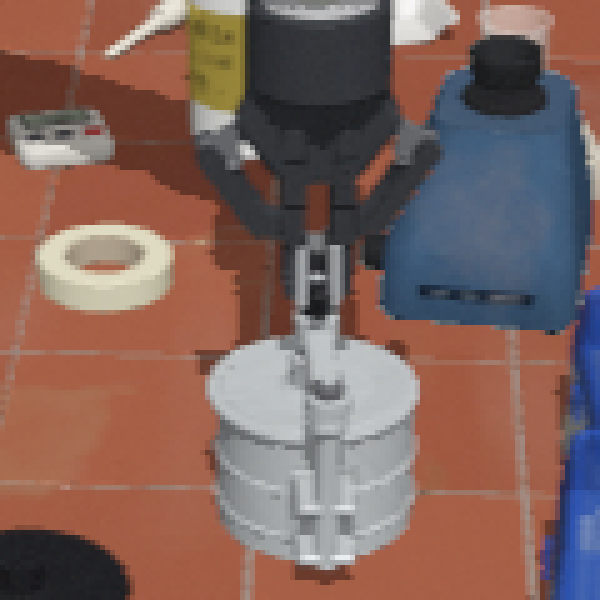

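The picture shows the fingers holding the wings at (318,280), the bar closed over the seated lid at (315,390), and the tape and timer unmoved. The screw is 89.6° back from its seat. Handing in.

```bash
python3 -c "
from workcell import env
print(env.hand_in())"
```

```text
the job is handed in; nothing more can be done
None
```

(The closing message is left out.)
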